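Make up the soup kit and the breakfast kit

TASK

Make up two kits in the wooden trays, everything standing upright on the tray's floor, one thing to a compartment. The soup kit goes in the three-compartment tray: the tall, narrow tin in the middle compartment, with the garlic bulb and the brown-capped spice jar in the two outer ones, either way round; the breakfast kit goes in the two-compartment tray: the jam jar and the salt shaker, either way round. Leave the short, wide tin and everything else where it is, and let go of it all at the end.

Things in the scene. Friction and masses are not known exactly. Their poses are not given: they have to be found in the camera images.
- tray_three: Shallow wooden tray with three square compartments in a row (soup kit), 96 x 264 x 12 mm. Its wooden lip and cross walls are 6 mm thick and stand 11 to 12 mm above the worktop; the inner floor is 4 mm above the worktop. It is fixed to the worktop. Origin: centre of its underside, on the worktop. Its y axis runs along the row of compartments, its x axis across the tray. Compartment centres at x = 0, y = -86, 0 and +86 mm; each is 84 mm (x) by 80 mm (y) inside.
- tray_two: Shallow wooden tray with two square compartments in a row (breakfast kit), 96 x 178 x 12 mm. Its wooden lip and cross walls are 6 mm thick and stand 11 to 12 mm above the worktop; the inner floor is 4 mm above the worktop. It is fixed to the worktop. Origin: centre of its underside, on the worktop. Its y axis runs along the row of compartments, its x axis across the tray. Compartment centres at x = 0, y = -43 and +43 mm; each is 84 mm (x) by 80 mm (y) inside.
- tall_tin_center (a point): The tall, narrow food tin: upright cylinder, diameter 57 mm, height 72 mm, paper label, gold rims. Its origin is its centre, half-way up; z is its upright axis. Stands on the worktop at the start.
- garlic_center (a point): Bulb of garlic, about 60 mm across, 58 mm high with its stalk; widest in its lower half, tapering upward. Its origin is its centre, half-way up; z is its upright axis. Stands on the worktop at the start.
- spice_jar_center (a point): Slim spice jar with a dark brown cap that has a pale disc on top: upright cylinder, diameter 41 mm, height 105 mm. Best gripped above the middle, so that its top clears the palm. Its origin is its centre, half-way up; z is its upright axis. Stands on the worktop at the start.
- jam_jar_center (a point): Jam jar with a white lid: upright round jar, diameter 64 mm, height 96 mm. Its origin is its centre, half-way up; z is its upright axis. Stands on the worktop at the start.
- salt_shaker_center (a point): Salt shaker, clear body with a domed grey top: diameter 44 mm at the foot, height 90 mm, top 34 mm wide above 74 mm. Its origin is its centre, half-way up; z is its upright axis. Stands on the worktop at the start.
- wide_tin_center (a point): The short, wide food tin (diameter 75 mm, height 58 mm), not part of any kit: to be left where it stands. Its origin is its centre, half-way up. (Above the back of the worktop, from about x = 0.55 m on, hangs a wall cabinet, its underside 0.52 m up: keep the arm clear of it.)
Not all that is in view belongs to the job. What is shaped like the part that bears jam_jar_center but purple is not meant.

How it is judged (in metres and radians):
At the end, for the whole second after the job is handed in: Tall tin in the middle of the three-compartment tray, garlic and spice jar in its outer ones, jam jar and salt shaker in the two-compartment tray; each on the tray floor (6 mm), upright (0.12 rad, garlic 0.3), at rest, released. The wide tin moved under 20 mm (x of tall_tin_center in the frame of tray_three between -0.03 and 0.03 m and y of tall_tin_center in the frame of tray_three between -0.03 and 0.03 m and z of tall_tin_center in the frame of tray_three between 0.034 and 0.046 m and angle between each of tall_tin_center, spice_jar_center, jam_jar_center, salt_shaker_center's own z axis and vertical below 0.12 rad and linear speed of each of tall_tin, garlic, spice_jar, jam_jar, salt_shaker below 0.02 m/s and contact force between each of tall_tin, garlic, spice_jar, jam_jar, salt_shaker and the fingers below 0.05 N and x of garlic_center in the frame of tray_three between -0.03 and 0.03 m and y of garlic_center in the frame of tray_three between -0.12 and 0.12 m and z of garlic_center in the frame of tray_three between 0.027 and 0.039 m and angle between garlic_center's own z axis and vertical below 0.3 rad and x of spice_jar_center in the frame of tray_three between -0.03 and 0.03 m and y of spice_jar_center in the frame of tray_three between -0.12 and 0.12 m and z of spice_jar_center in the frame of tray_three between 0.0505 and 0.0625 m and x of jam_jar_center in the frame of tray_two between -0.03 and 0.03 m and y of jam_jar_center in the frame of tray_two between -0.08 and 0.08 m and z of jam_jar_center in the frame of tray_two between 0.046 and 0.058 m and x of salt_shaker_center in the frame of tray_two between -0.03 and 0.03 m and y of salt_shaker_center in the frame of tray_two between -0.08 and 0.08 m and z of salt_shaker_center in the frame of tray_two between 0.043 and 0.055 m and distance of wide_tin_center from where it was at the start of the episode below 0.02 m); the robot touches nothing.
It fails at once if the short, wide tin is shoved away or knocked over (distance of wide_tin_center from where it was at the start of the episode above 0.03 m or angle between wide_tin_center's own z axis and vertical above 0.4 rad).
It also fails if it takes over 131 s, if anything falls off the work surface, if the arm or the gripper's body presses on something with over 40 N, if the wrist force passes 120 N, or if a joint passes its speed limit or range.

ROBOT

A 6-joint arm with a two-finger parallel gripper is mounted at the origin on a cart in front of the work surface, level with it; the furniture and walls round the work are solid. World frame = base frame: x ahead of the robot, y to its left, z up, the work surface at z = 0. Lengths are in m, angles in degrees, forces in N, time in s.
With the tool pointing down it reaches from about 0.3 to 0.75 m from the base axis. Payload 8.5 kg.
Tool frame: the origin (TCP) lies at the very end of the fingers, on their centre line; the grasp point (between the pads) lies 19 mm behind it; z points along the fingers, y is the line along which they close (so a half turn about z gives the same grasp; the last joint's range is limited). The gripper opens to 85 mm and grips with 20 to 120 N. Pads are 22 mm wide; open, the fingers measure 114 mm over their backs; the gripper's body (76 mm by 85 mm) begins 54 mm behind the grasp point. The pads swing forward as they close: fully open they stand 13 mm farther back than shut.
Start: joints at [52.924, 21.807, 74.336, -0, 83.858, -12.336], TCP at [0.23, 0.5, 0.199] pointing down, gripper open.
Joint ranges: [-178.18, 178.18], [-50.72, 133.34], [12.68, 142.11], [-81.47, 261.47], [9.98, 163.14], [-165.26, 165.26]. Speed limits (degrees/s): [136.94, 136.94, 180, 180, 180, 180].

INTERFACE

Orientations are given as a 3x3 rotation matrix whose columns are the frame's x, y, z axes.
In Python, from rig import env, optics, spotter gives the robot as it stands.
- The arm moves only by the shell command python3 -m crank 'ROWS' [FORCE]. ROWS is JSON, one flat list of numbers, 5 for each row, row after row: the finger opening in cm, from 0 to 8.54, then the shift along the tool's x, y, z in cm, then the turn about the tool's z in rad. A call has exactly 8 rows; each row shifts and turns the commanded pose from where the row before left it, along the tool's axes as they then stand; what a row does not reach is not made up. A row lasts 1/12 s, in which the tool goes at most 41.7 mm and 7.16 degrees, less where a joint would pass 70% of its speed; a pose out of reach is approached as far as the arm can. A call is refused whole if a number of a shift passes 4.17 or a number of a turn 0.125, either way. A call with a gripper value outside its range is refused whole. The fingers move at their own pace and stop on an object; FORCE is the grip in N (left out, the last holds). Time passes only in rows, so rows that do not move let the fingers close, or fill a call up. It gives the time, the measured TCP pose, the force, the opening and the grip force at its end, in the units of the state.
- env.observe(): the state, without advancing time (a new reading comes with each control period).
- optics.get_image(name): name is "scene" or "top"; returns a dict with "color" (420x560x3 uint8, red, green, blue), "intrinsics" (3x3 intrinsics, pixels), "pose" (4x4, takes a point from camera to world coordinates). Camera axes: x right, y up, looking along -z (the intrinsics and any distortion apply to the point x, -y, -z); pixel columns grow to the right and rows downward; lengths in m; the calibration is good to about 2 mm. A picture is of the moment at which its call begins. There is no depth.
- env.close_job(): hands the job in; it is judged then, once.
Trained networks look in a picture, given as the dict that the camera call returned (one of the last four; its "shot" number tells which), for a name from the list of things; names that differ only in an ending like _2 or _b are one class to them, and where a whole thing is asked for, a point or a joint stands for the part that bears it (a point fixed in the world has none). Each returns a list of dicts, best first, with "score" (0 to 1); they miss things now and then, are a little off and sometimes report something else, mostly with a low value. They report only what shows in the picture. A call takes as long as a camera call. They do not tell look-alikes from the thing itself.
- spotter.look_for(picture, query): "at" ([column, row] as shares, 0 to 1, of the picture: columns of its width, rows of its height, amid what is visible of it).
The state is a dict: "time_s": time; "q": joint angles; "qvel": joint speeds; "joint_efforts": joint torques, N m; "position": TCP position; "tool_rot": TCP orientation; "ft_force": force on the tool from outside, world axes, zero at the start; "wrist_torque": the same for the moment, N m; "grip_width": finger opening in m; "gripper_force": force on a finger pad.
Only numpy, scipy, OpenCV 4.12 (cv2) and the standard library are available. Lean on these libraries where they do the work, as an engineer would, in place of code of your own. Each camera call takes 0.05 s, during which the arm holds its last target. There are 200 camera calls.

## Working session

There is one attempt and no reset: what is moved stays moved. The work goes in short steps, Python scripts to look and compute and a shell command to move; the robot and the scene stay as the last step left them, time stands still between calls to the robot, and variables do not carry over. Pictures are saved under pics/ and viewed, at most 14 in all, crops included, and the job is handed in when it is done.

```bash
mkdir -p pics; ls; cat > h.py <<'E'
import numpy as np, cv2
from rig import env, optics, spotter
def ray(p,u,v):
    K=np.array(p["intrinsics"]);T=np.array(p["pose"])
    d=np.linalg.inv(K)@[u,v,1]; d=np.array([d[0],-d[1],-d[2]])
    return T[:3,3],T[:3,:3]@d
def atz(p,u,v,z):
    o,d=ray(p,u,v); return o+d*(z-o[2])/d[2]
def proj(p,X):
    K=np.array(p["intrinsics"]);T=np.array(p["pose"])
    c=T[:3,:3].T@(np.array(X)-T[:3,3]); c=K@[c[0],-c[1],-c[2]]; return c[:2]/c[2]
H=dict(tall_tin_center=.036,garlic_center=.029,spice_jar_center=.0525,jam_jar_center=.048,salt_shaker_center=.045,wide_tin_center=.029,tray_three=.006,tray_two=.006)
E
python3 - <<'E'
from h import *
np.set_printoptions(precision=3,suppress=True)
for n in("scene","top"):
    p=optics.get_image(n); cv2.imwrite(f"pics/{n}0.png",cv2.resize(p["color"][:,:,::-1],(800,600)))
    print(n,[k for k in p],np.array(p["pose"]),np.array(p["intrinsics"]))
    for k,z in H.items():
        for r in spotter.look_for(p,k)[:3]:
            u,v=r["at"][0]*560,r["at"][1]*420
            print(k,round(r["score"],2),round(u),round(v),atz(p,u,v,z)[:2])
s=env.observe();print(s["time_s"],s["position"],s["tool_rot"])
E
```

```text
pics
scene ['color', 'intrinsics', 'pose', 'shot'] [[ 0.82   0.353 -0.45  -0.223]
 [-0.572  0.493 -0.656 -0.943]
 [-0.01   0.796  0.606  0.952]
 [ 0.     0.     0.     1.   ]] [[389.474   0.    284.568]
 [  0.    389.474 215.056]
 [  0.      0.      1.   ]]
tall_tin_center 0.64 239 170 [0.48  0.449]
garlic_center 0.71 226 196 [0.341 0.31 ]
spice_jar_center 0.74 232 183 [0.389 0.347]
jam_jar_center 0.95 347 319 [ 0.314 -0.465]
jam_jar_center 0.73 319 284 [ 0.331 -0.316]
salt_shaker_center 0.67 353 290 [ 0.403 -0.394]
wide_tin_center 0.8 380 285 [ 0.497 -0.417]
tray_three 0.98 270 217 [0.426 0.106]
tray_two 0.69 311 250 [ 0.439 -0.144]
top ['color', 'intrinsics', 'pose', 'shot'] [[ 0.291  0.931 -0.22   0.162]
 [-0.957  0.282 -0.071 -0.096]
 [-0.004  0.232  0.973  1.192]
 [ 0.     0.     0.     1.   ]] [[415.286   0.    277.458]
 [  0.    415.286 209.1  ]
 [  0.      0.      1.   ]]
tall_tin_center 0.61 135 153 [0.466 0.442]
tall_tin_center 0.32 421 223 [ 0.504 -0.413]
garlic_center 0.6 162 211 [0.323 0.306]
spice_jar_center 0.6 149 181 [0.392 0.365]
jam_jar_center 0.9 426 294 [ 0.312 -0.463]
jam_jar_center 0.84 369 265 [ 0.344 -0.299]
salt_shaker_center 0.68 407 252 [ 0.408 -0.39 ]
salt_shaker_center 0.42 369 263 [ 0.35  -0.299]
wide_tin_center 0.59 421 225 [ 0.5   -0.415]
wide_tin_center 0.42 150 181 [0.399 0.37 ]
tray_three 0.85 234 192 [0.444 0.131]
tray_two 0.65 318 218 [ 0.441 -0.131]
0.9 [0.23  0.5   0.199] [[-0.908  0.418 -0.   ]
 [ 0.418  0.908  0.   ]
 [ 0.     0.    -1.   ]]
```

View images.

View pics/top0.png

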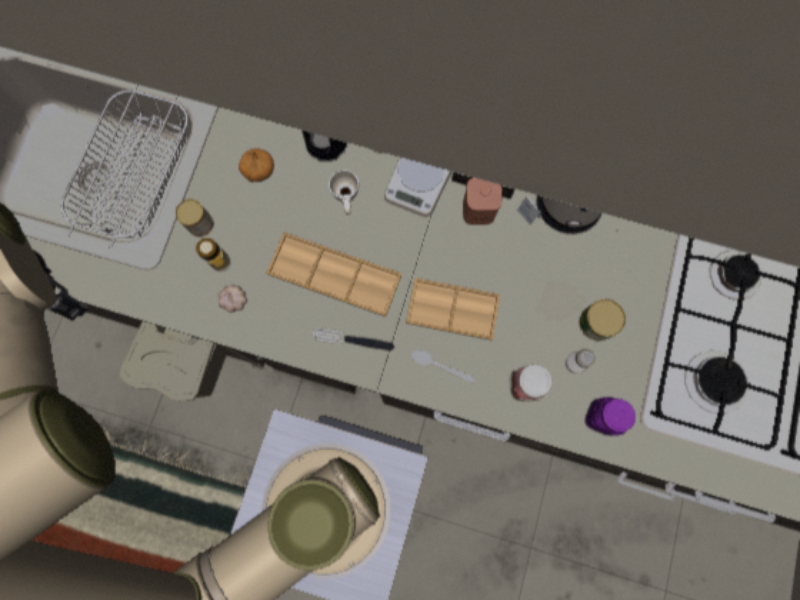

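View pics/scene0.png

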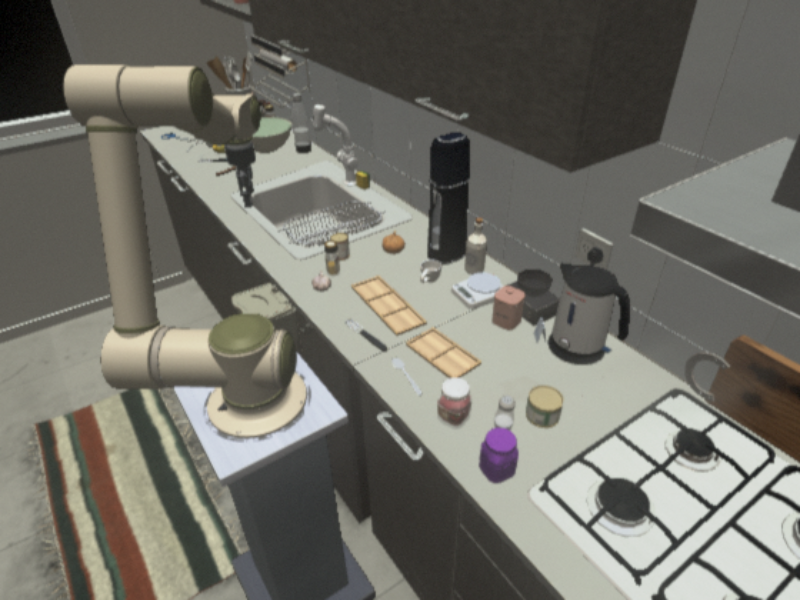

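Top view (800×600): tall narrow tin (193,217), brown-capped spice jar (210,253) and garlic (232,298) are on the left. The three-compartment tray is at (335,273) and the two-compartment tray at (452,309). On the right are the wide tin (603,320), salt shaker (580,360), white-lidded jam jar (532,382) and purple look-alike (611,416). Next I'll fit the trays and check the look-alikes with overlays.

```bash
cat > m.py <<'E'
from h import *
np.set_printoptions(precision=4,suppress=True)
P={n:optics.get_image(n) for n in("top","scene")}
def warp(p,z,x0,x1,y0,y1,s=1000):
    w=[(x0,y0),(x1,y0),(x1,y1),(x0,y1)]
    src=np.float32([proj(p,(x,y,z)) for x,y in w]); dst=np.float32([((y1-y)*s,(x1-x)*s) for x,y in w])
    return cv2.warpPerspective(p["color"],cv2.getPerspectiveTransform(src,dst),(int((y1-y0)*s),int((x1-x0)*s)),flags=cv2.INTER_CUBIC)
for n,p in P.items():
    w=warp(p,.011,.33,.55,-.26,.30); hsv=cv2.cvtColor(w,cv2.COLOR_RGB2HSV)
    m=cv2.inRange(hsv,(8,75,110),(25,255,255)); m=cv2.morphologyEx(m,cv2.MORPH_CLOSE,np.ones((15,15)));m=cv2.morphologyEx(m,cv2.MORPH_OPEN,np.ones((25,25)))
    for c in cv2.findContours(m,0,2)[0]:
        (cx,cy),wh,a=cv2.minAreaRect(c)
        if max(wh)<100: continue
        b=cv2.boxPoints(((cx,cy),wh,a)); e=max([b[1]-b[0],b[2]-b[1]],key=np.linalg.norm); d=np.array([-e[1],-e[0]]); d*=np.sign(d[1])/np.linalg.norm(d)
        print(n,"tray",.55-cy/1000,.30-cx/1000,wh,"ydir",d,np.degrees(np.arctan2(-d[0],d[1])))
# triangulate objects
R=dict(tall_tin_center=(.0285,.072),garlic_center=(.03,.05),spice_jar_center=(.0205,.105),jam_jar_center=(.032,.096),salt_shaker_center=(.022,.09),wide_tin_center=(.0375,.058))
G=dict(tall_tin_center=(.473,.445),garlic_center=(.332,.308),spice_jar_center=(.392,.36),jam_jar_center=(.338,-.307),salt_shaker_center=(.405,-.392),wide_tin_center=(.499,-.416))
V={n:p["color"].copy() for n,p in P.items()}
V={n:cv2.resize(v,None,fx=4,fy=4,interpolation=cv2.INTER_CUBIC)[:,:,::-1].copy() for n,v in V.items()}
for k,(x,y) in G.items():
    r,h=R[k]
    for n,p in P.items():
        for z in(0,h):
            q=np.array([proj(p,(x+r*np.cos(t),y+r*np.sin(t),z)) for t in np.linspace(0,6.3,60)])
            cv2.polylines(V[n],[np.int32(q*4+1.5)],True,(0,255,0) if z else (0,0,255),1)
A=[V["top"][4*125:4*225,4*115:4*180],V["scene"][4*150:4*220,4*205:4*260],V["top"][4*200:4*310,4*345:4*450],V["scene"][4*255:4*345,4*300:4*410]]
A=[cv2.resize(a,(400,int(a.shape[0]*400/a.shape[1]))) [:300*2] for a in A]
f=lambda a,b:np.hstack([cv2.copyMakeBorder(i,0,max(a.shape[0],b.shape[0])-i.shape[0],0,0,0) for i in(a,b)])
cv2.imwrite("pics/left1.png",f(A[0],A[1])); cv2.imwrite("pics/right1.png",f(A[2],A[3]))
E
python3 m.py
```

```text
top tray 0.4443345336914063 -0.12520962524414064 (97.07315063476562, 178.42372131347656) ydir [-0.0944  0.9955] 5.417014
top tray 0.4440513305664063 0.1316178741455078 (264.81103515625, 97.29341125488281) ydir [0.0551 0.9985] -3.1579452
scene tray 0.44150503540039066 0.12559274291992187 (264.2159729003906, 95.68868255615234) ydir [0.0542 0.9985] -3.1060266
scene tray 0.44195685577392585 -0.12899298095703127 (96.92620849609375, 179.92405700683594) ydir [-0.0848  0.9964] 4.8645086
```

View pics/left1.png

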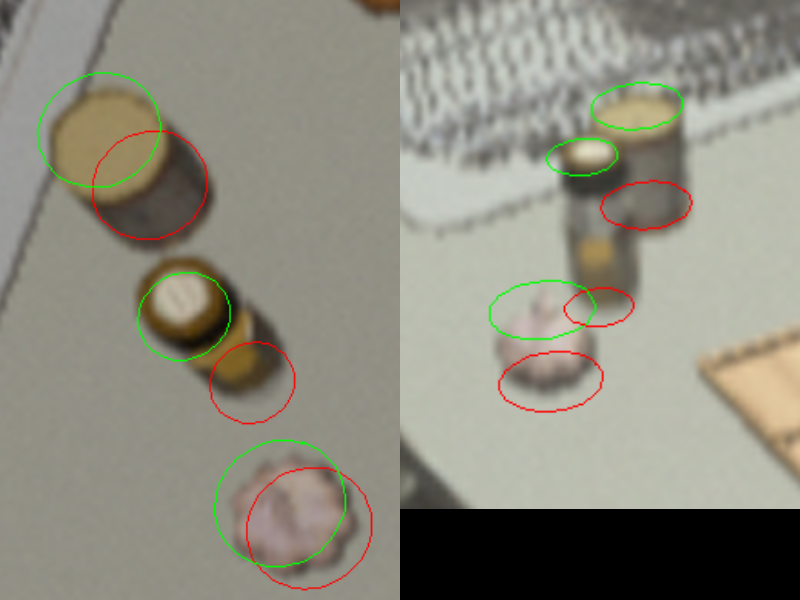

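View pics/right1.png

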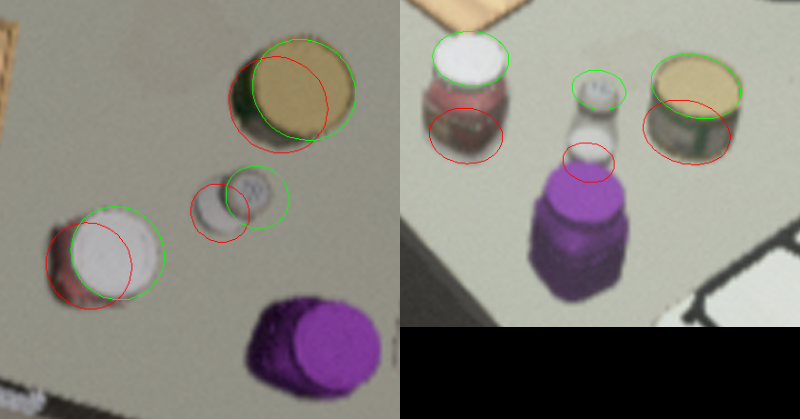

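```bash
cat > n.py <<'E'
from h import *
np.set_printoptions(precision=4,suppress=True)
P={n:optics.get_image(n) for n in("top","scene")}
O=dict(tin=(.072,(109,146),(237,117)),spice=(.105,(181,302),(190,152)),garlic=(.025,(293,517),(147,347)))
Q=dict(jam=(.096,(116,253),(70,58)),salt=(.087,(246,192),(199,90)),wide=(.058,(304,90),(297,86)))
for D,(a,b) in((O,((115,125,65),(205,150,55))),(Q,((345,200,105),(300,255,110)))):
    for k,(z,t,s) in D.items():
        r=[]
        for n,(u,v),(u0,v0,w) in(("top",t,a),("scene",s,b)):
            r.append(atz(P[n],u0+u*w/400-.5,v0+v*w/400-.5,z)[:2])
        print(k,*r,"mean",np.mean(r,0))
E
python3 n.py
```

```text
tin [0.4671 0.4382] [0.4664 0.4346] mean [0.4668 0.4364]
spice [0.3981 0.3643] [0.3984 0.3636] mean [0.3983 0.3639]
garlic [0.3315 0.3093] [0.3317 0.3082] mean [0.3316 0.3088]
jam [ 0.3378 -0.3054] [ 0.3375 -0.3059] mean [ 0.3377 -0.3056]
salt [ 0.4071 -0.384 ] [ 0.4071 -0.3897] mean [ 0.4071 -0.3869]
wide [ 0.4989 -0.4156] [ 0.4997 -0.4162] mean [ 0.4993 -0.4159]
```

```bash
python3 -m crank '[8.5,0,0,0,0.114, 8.5,0,0,0,0.114, 8.5,0,0,0,0.114, 8.5,0,0,0,0.114, 8.5,0,0,0,0.114, 8.5,0,0,0,0.114, 8.5,0,0,0,0.114, 8.5,0,0,0,0.114]' 40
python3 -m crank '[8.5,0,0,0,0.114, 8.5,0,0,0,0.114, 8.5,-2.4,2.8,0,0, 8.5,-2.4,2.8,0,0, 8.5,-2.4,2.8,0,0, 8.5,-2.4,2.8,0,0, 8.5,-2,2.8,0,0, 8.5,-2,2.8,0,0]'
python3 -m crank '[8.5,0,0,0,0, 8.5,0,0,0,0, 8.5,0,0,0,0, 8.5,0,0,0,0, 8.5,0,0,0,0, 8.5,0,0,0,0, 8.5,0,0,0,0, 8.5,0,0,0,0]'
```

```text
time_s: 1.77
position: [0.2302, 0.4995, 0.1985]
tool_rot: [[-0.22, 0.976, -0.0], [0.976, 0.22, -0.0], [-0.0, -0.0, -1.0]]
ft_force: [0.3, -0.4, 0.1]
grip_width: 0.0848
gripper_force: 0.0
time_s: 2.43
position: [0.3992, 0.362, 0.1987]
tool_rot: [[0.001, 1.0, 0.0], [1.0, -0.001, 0.0], [0.0, 0.0, -1.0]]
ft_force: [0.9, 0.3, 0.2]
grip_width: 0.0852
gripper_force: 0.0
time_s: 3.1
position: [0.3977, 0.3636, 0.1986]
tool_rot: [[0.0, 1.0, 0.0], [1.0, -0.0, 0.0], [0.0, 0.0, -1.0]]
ft_force: [0.5, 0.5, -0.3]
grip_width: 0.085
gripper_force: 0.0
```

```bash
python3 -m crank '[8.5,0,0,3,0, 8.5,0,0,3,0, 8.5,0,0,3,0, 8.5,0,0,2.5,0, 8.5,0,0,2,0, 8.5,0,0,1.2,0, 8.5,0,0,0.7,0, 8.5,0,0,0,0]'
python3 -m crank '[3,0,0,0,0, 3,0,0,0,0, 3,0,0,0,0, 3,0,0,0,0, 3,0,0,0,0, 3,0,0,0,0, 3,0,0,0,0, 3,0,0,0,0]' 40
python3 -m crank '[3,0,0,0,0, 3,0,0,-0.5,0, 3,0,0,-1,0, 3,0,0,-2,0, 3,0,0,-2,0, 3,0,0,-2,0, 3,0,0,-2,0, 3,0,0,0,0]'
```

```text
time_s: 3.77
position: [0.3975, 0.3631, 0.0434]
tool_rot: [[0.001, 1.0, -0.002], [1.0, -0.001, -0.001], [-0.001, -0.002, -1.0]]
ft_force: [-1.0, -0.3, -0.1]
grip_width: 0.0853
gripper_force: 0.0
time_s: 4.43
position: [0.3986, 0.3637, 0.0455]
tool_rot: [[0.001, 1.0, 0.002], [1.0, -0.001, 0.001], [0.001, 0.002, -1.0]]
ft_force: [0.1, -0.5, 6.3]
grip_width: 0.0393
gripper_force: 39.7
time_s: 5.1
position: [0.3994, 0.3642, 0.1439]
tool_rot: [[0.001, 1.0, 0.006], [1.0, -0.001, 0.004], [0.004, 0.006, -1.0]]
ft_force: [0.4, 0.6, -1.2]
grip_width: 0.0396
gripper_force: 40.4
```

```bash
python3 -m crank '[3,-1,0.3,0,0, 3,-2,0.7,0,0, 3,-2.8,0.9,0,0, 3,-2.8,0.9,0,0, 3,-2.8,0.9,0,0, 3,-2,0.7,0,0, 3,-1.2,0.4,0,0, 3,-0.3,0.1,0,0]'
python3 -m crank '[3,0,0,1,0, 3,0,0,2,0, 3,0,0,2,0, 3,0,0,1.8,0, 3,0,0,1.2,0, 3,0,0,0.7,0, 3,0,0,0.2,0, 3,0,0,0,0]'
```

```text
time_s: 5.77
position: [0.4469, 0.2118, 0.1385]
tool_rot: [[0.004, 1.0, -0.002], [1.0, -0.004, -0.001], [-0.001, -0.002, -1.0]]
ft_force: [0.4, 0.1, -1.9]
grip_width: 0.0401
gripper_force: 40.4
time_s: 6.43
position: [0.4465, 0.2144, 0.0503]
tool_rot: [[0.001, 1.0, -0.001], [1.0, -0.001, -0.0], [-0.0, -0.001, -1.0]]
ft_force: [-0.1, -0.1, -1.2]
grip_width: 0.0395
gripper_force: 40.4
```

```bash
cat > d.py <<'E'
from h import *
import sys
p=optics.get_image("scene"); q=optics.get_image("top")
u0,v0,w,h=map(int,sys.argv[2:6]); a=p["color"][v0:v0+h,u0:u0+w]
u0,v0,w,h=map(int,sys.argv[6:10]); b=q["color"][v0:v0+h,u0:u0+w]
r=[cv2.resize(i,(400,400),interpolation=cv2.INTER_CUBIC) for i in(a,b)]
cv2.imwrite(f"pics/{sys.argv[1]}.png",np.hstack(r)[:,:,::-1])
E
python3 d.py spice2 220 150 90 90 170 130 130 130
```

```text
(no output)
```

View pics/spice2.png

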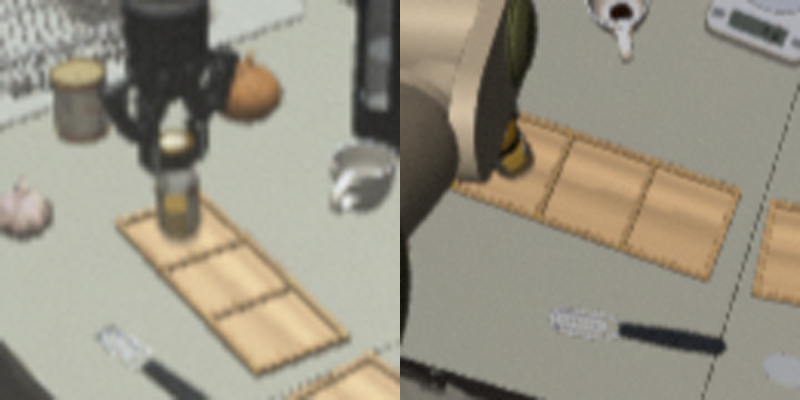

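The jar stands over the left outer compartment (scene crop 180,205; top crop 512,155), upright and clear of the walls. I'll release it and fetch the garlic.

```bash
python3 -m crank '[3,0,0,0.1,0, 5,0,0,0,0, 7,0,0,0,0, 8.5,0,0,0,0, 8.5,0,0,0,0, 8.5,0,0,0,0, 8.5,0,0,0,0, 8.5,0,0,0,0]'
python3 -m crank '[8.5,0,0,-1,0, 8.5,0,0,-2,0, 8.5,0,0,-2.5,0, 8.5,0,0,-2.5,0, 8.5,0,0,-2.5,0, 8.5,0,0,-2.5,0, 8.5,0,0,-2,0, 8.5,0,0,0,0]'
python3 -m crank '[8.5,1,-1.2,0,0, 8.5,1.6,-2,0,0, 8.5,1.6,-2,0,0, 8.5,1.6,-2,0,0, 8.5,1.6,-2,0,0, 8.5,1.1,-1.3,0,0, 8.5,0.8,-0.9,0,0, 8.5,0.1,-0.2,0,0]'
python3 -m crank '[8.5,0,0,2,0, 8.5,0,0,3,0, 8.5,0,0,3,0, 8.5,0,0,3,0, 8.5,0,0,2,0, 8.5,0,0,0,0, 8.5,0,0,0,0, 8.5,0,0,0,0]'
```

```text
time_s: 7.2
position: [0.4469, 0.2143, 0.0495]
tool_rot: [[0.001, 1.0, 0.0], [1.0, -0.001, -0.0], [-0.0, 0.0, -1.0]]
ft_force: [-0.4, 0.1, 0.3]
grip_width: 0.0852
gripper_force: 0.0
time_s: 7.87
position: [0.4484, 0.2147, 0.2034]
tool_rot: [[0.001, 1.0, 0.007], [1.0, -0.001, 0.002], [0.002, 0.007, -1.0]]
ft_force: [0.9, -0.2, -0.5]
grip_width: 0.085
gripper_force: 0.0
time_s: 8.53
position: [0.3294, 0.3092, 0.1991]
tool_rot: [[-0.001, 1.0, -0.001], [1.0, 0.001, -0.0], [-0.0, -0.001, -1.0]]
ft_force: [0.1, -0.3, -0.1]
grip_width: 0.0848
gripper_force: 0.0
time_s: 9.2
position: [0.3319, 0.3086, 0.0705]
tool_rot: [[0.001, 1.0, 0.002], [1.0, -0.001, 0.001], [0.001, 0.002, -1.0]]
ft_force: [-0.1, -1.0, 0.3]
grip_width: 0.0852
gripper_force: 0.0
```

```bash
python3 -m crank '[8.5,0,0,2,0, 8.5,0,0,2,0, 8.5,0,0,1.5,0, 8.5,0,0,0.7,0, 8.5,0,0,0.3,0, 8.5,0,0,0,0, 8.5,0,0,0,0, 8.5,0,0,0,0]' 30
python3 -m crank '[7,0,0,0,0, 5,0,0,0,0, 4,0,0,0,0, 4,0,0,0,0, 4,0,0,0,0, 4,0,0,0,0, 4,0,0,0,0, 4,0,0,0,0]' 30
python3 -m crank '[4,0,0,0,0, 4,0,0,-0.5,0, 4,0,0,-1,0, 4,0,0,-2,0, 4,0,0,-2,0, 4,0,0,-2,0, 4,0,0,-2,0, 4,0,0,-0.5,0]'
```

```text
time_s: 9.87
position: [0.3315, 0.3087, 0.0055]
tool_rot: [[0.001, 1.0, 0.002], [1.0, -0.001, 0.001], [0.001, 0.002, -1.0]]
ft_force: [0.7, 1.0, 0.1]
grip_width: 0.0851
gripper_force: 0.0
time_s: 10.53
position: [0.3317, 0.3086, 0.0048]
tool_rot: [[0.001, 1.0, 0.002], [1.0, -0.001, 0.001], [0.001, 0.002, -1.0]]
ft_force: [2.6, -0.3, 5.7]
grip_width: 0.0399
gripper_force: 2.7
time_s: 11.2
position: [0.3311, 0.3087, 0.1068]
tool_rot: [[0.001, 1.0, 0.002], [1.0, -0.001, 0.001], [0.001, 0.002, -1.0]]
ft_force: [1.1, 0.1, -0.3]
grip_width: 0.0399
gripper_force: 0.0
```

```bash
python3 d.py garlic3 190 150 90 90 110 150 110 110
```

```text
(no output)
```

View pics/garlic3.png

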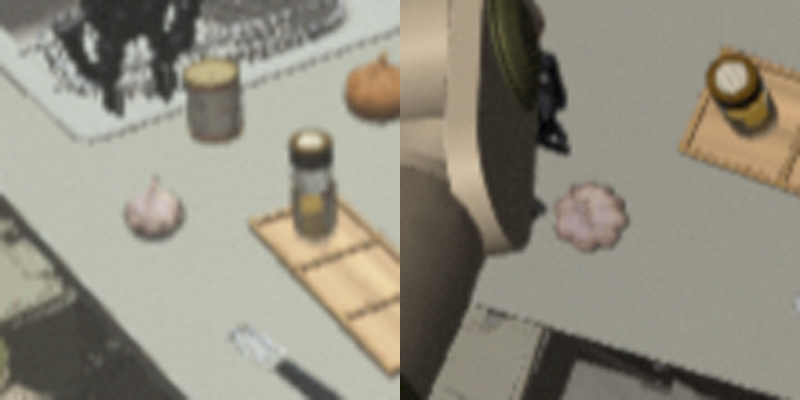

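The garlic is still where it was, at (590,217) in the top crop. The pads closed on its taper and slipped off. The spice jar stands upright in its compartment. I'll grip lower.

```bash
python3 -m crank '[8.5,0,0,0,0, 8.5,0,0,0,0, 8.5,0,0,1.5,0, 8.5,0,0,2,0, 8.5,0,0,2,0, 8.5,0,0,2,0, 8.5,0,0,1.5,0, 8.5,0,0,0.8,0]' 30
python3 -m crank '[8.5,0,0,0.5,0, 8.5,0,0,0.3,0, 8,0,0,0,0, 7,0,0,0,0, 6,0,0,0,0, 5,0,0,0,0, 5,0,0,0,0, 5,0,0,0,0]' 30
python3 -c "
from rig import env;s=env.observe();print(s['grip_width'],s['gripper_force'],s['position'])"
```

```text
time_s: 11.97
position: [0.3297, 0.3077, 0.0041]
tool_rot: [[0.001, 1.0, -0.004], [1.0, -0.001, -0.002], [-0.002, -0.004, -1.0]]
ft_force: [-0.6, -0.0, 0.5]
grip_width: 0.0852
gripper_force: 0.0
time_s: 12.63
position: [0.3311, 0.3085, -0.0012]
tool_rot: [[0.001, 1.0, 0.001], [1.0, -0.001, 0.0], [0.0, 0.001, -1.0]]
ft_force: [0.2, -0.7, -0.2]
grip_width: 0.0499
gripper_force: 0.0
0.049892226900957695 0.0 [ 0.33108819  0.30847801 -0.00120182]
```

```bash
python3 -m crank '[5,0,0,-0.3,0, 4.5,0,0,0,0, 4.5,0,0,0,0, 4,0,0,0,0, 4,0,0,0,0, 3.5,0,0,0,0, 3.5,0,0,0,0, 3,0,0,0,0]' 30
python3 -m crank '[3,0,0,0,0, 3,0,0,0,0, 3,0,0,0,0, 3,0,0,0,0, 3,0,0,0,0, 3,0,0,0,0, 3,0,0,0,0, 3,0,0,0,0]' 30
python3 d.py garlic4 190 150 90 90 110 150 110 110
```

```text
time_s: 13.3
position: [0.3322, 0.3088, 0.0024]
tool_rot: [[0.001, 1.0, 0.003], [1.0, -0.001, 0.001], [0.001, 0.003, -1.0]]
ft_force: [2.5, -1.4, 11.3]
grip_width: 0.0364
gripper_force: 25.8
time_s: 13.97
position: [0.3322, 0.3088, 0.0024]
tool_rot: [[0.001, 1.0, 0.003], [1.0, -0.001, 0.001], [0.001, 0.003, -1.0]]
ft_force: [2.5, -1.6, 11.6]
grip_width: 0.0363
gripper_force: 25.8
```

View pics/garlic4.png

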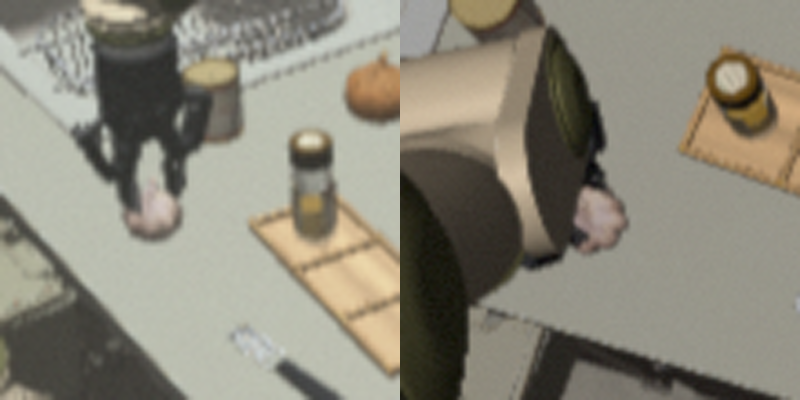

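```bash
python3 -m crank '[3,0,0,-0.2,0, 3,0,0,-0.2,0, 3,0,0,-0.3,0, 3,0,0,-0.5,0, 3,0,0,-0.8,0, 3,0,0,-1,0, 3,0,0,-1,0, 3,0,0,-1,0]' 30
python3 d.py garlic5 190 150 90 90 110 150 110 110
```

```text
time_s: 14.73
position: [0.3307, 0.3083, 0.0523]
tool_rot: [[0.001, 1.0, -0.001], [1.0, -0.001, -0.0], [-0.0, -0.001, -1.0]]
ft_force: [-0.5, 0.1, 0.2]
grip_width: 0.0302
gripper_force: 0.0
```

View pics/garlic5.png

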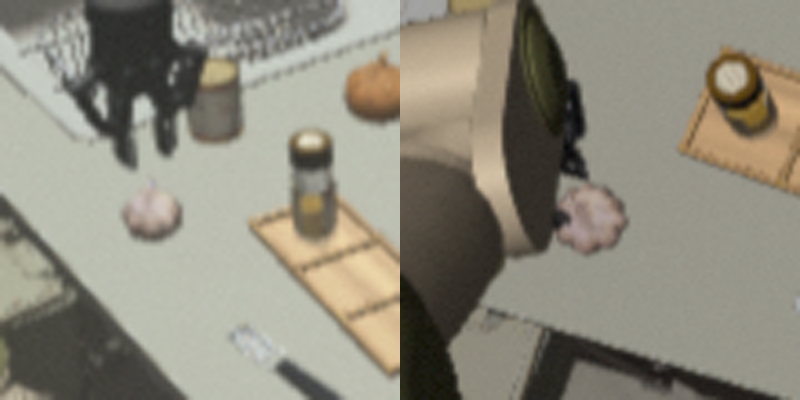

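```bash
cat > ov.py <<'E'
from h import *
p=optics.get_image("scene");q=optics.get_image("top")
im=cv2.resize(cv2.imread("pics/garlic4.png"),(800,400))
im=cv2.resize(im,(800,400)); 
def dot(X,c):
    u,v=(proj(p,X)-[190,150])*400/90; cv2.circle(im,(int(u),int(v)),2,c,-1)
    u,v=(proj(q,X)-[110,150])*400/110; cv2.circle(im,(int(u)+400,int(v)),2,c,-1)
for s in(-1,1):
    for z,c in((.005,(0,0,255)),(.025,(0,255,0)),(.045,(255,0,0))):
        for dy in(-.011,.011): dot((.332+s*.018,.3088+dy,z),c)
a=cv2.resize(im[130:270,90:230],(400,400),interpolation=2);b=cv2.resize(im[130:270,530:670],(400,400),interpolation=2)
cv2.imwrite("pics/ov.png",np.hstack([a,b]))
E
python3 ov.py
```

```text
(no output)
```

View pics/ov.png

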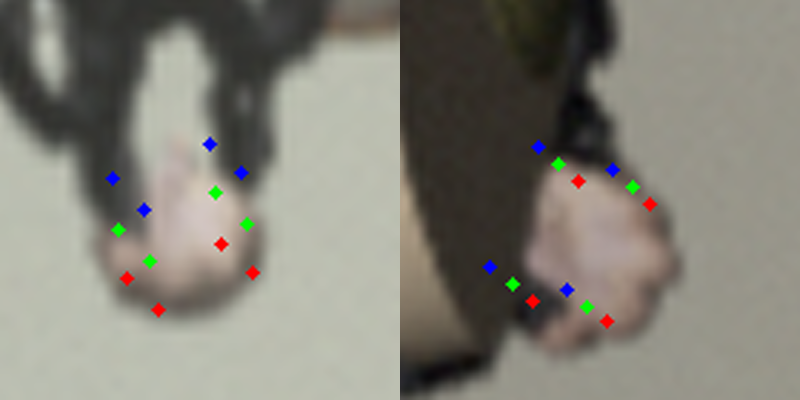

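The overlay shows the fingers at the commanded spot but sunk into the drawn cloves, so the contact surface is narrower than the bulb looks. I'll try the grip turned by 90° and as low as it goes.

```bash
python3 -m crank '[8.5,0,0,0,-0.12, 8.5,0,0,0,-0.12, 8.5,0,0,0,-0.12, 8.5,0,0,0,-0.12, 8.5,0,0,0,-0.12, 8.5,0,0,0,-0.12, 8.5,0,0,0,-0.12, 8.5,0,0,0,-0.12]' 20
python3 -m crank '[8.5,0,0,0.5,-0.12, 8.5,0,0,1,-0.12, 8.5,0,0,1,-0.12, 8.5,0,0,1,-0.12, 8.5,0,0,0.7,-0.13, 8.5,0,0,0.5,0, 8.5,0,0,0.4,0, 8.5,0,0,0,0]' 20
python3 -m crank '[8.5,0,0,0.5,-0.12, 8.5,0,0,1,-0.12, 8.5,0,0,1,-0.12, 8.5,0,0,1,-0.12, 8.5,0,0,0.7,-0.12, 8.5,0,0,0.5,0, 8.5,0,0,0.4,0, 8.5,0,0,0,0]' 20
python3 -m crank '[6,0,0,0,0, 5,0,0,0,0, 4,0,0,0,0, 3,0,0,0,0, 2.5,0,0,0,0, 2.5,0,0,0,0, 2.5,0,0,0,0, 2.5,0,0,0,0]' 20
```

```text
time_s: 15.6
position: [0.3305, 0.3082, 0.0508]
tool_rot: [[-0.822, 0.569, -0.001], [0.569, 0.822, -0.001], [0.001, -0.001, -1.0]]
ft_force: [0.2, -0.3, -0.2]
grip_width: 0.085
gripper_force: 0.0
time_s: 16.27
position: [0.3305, 0.3081, -0.0003]
tool_rot: [[-1.0, 0.015, -0.002], [0.015, 1.0, -0.001], [0.002, -0.001, -1.0]]
ft_force: [-0.7, 0.5, 0.1]
grip_width: 0.0848
gripper_force: 0.0
time_s: 16.93
position: [0.3315, 0.309, 0.0016]
tool_rot: [[-1.0, 0.012, 0.002], [0.012, 1.0, 0.002], [-0.002, 0.002, -1.0]]
ft_force: [-2.8, 2.2, 10.8]
grip_width: 0.0401
gripper_force: 17.6out of range
```

```bash
python3 -m crank '[2.5,0,0,0,0, 2.5,0,0,0,0, 2.5,0,0,0,0, 2.5,0,0,0,0, 2.5,0,0,0,0, 2.5,0,0,0,0, 2.5,0,0,0,0, 2.5,0,0,0,0]' 60
python3 -m crank '[2.5,0,0,-0.1,0, 2.5,0,0,-0.1,0, 2.5,0,0,-0.1,0, 2.5,0,0,-0.1,0, 2.5,0,0,-0.1,0, 2.5,0,0,-0.1,0, 2.5,0,0,0,0, 2.5,0,0,0,0]' 60
```

```text
time_s: 17.6
position: [0.3321, 0.3091, 0.0027]
tool_rot: [[-1.0, 0.012, 0.004], [0.012, 1.0, 0.002], [-0.004, 0.002, -1.0]]
ft_force: [-4.2, -0.7, 27.4]
grip_width: 0.0361
gripper_force: 52.1
time_s: 18.27
position: [0.3332, 0.3104, 0.0094]
tool_rot: [[-1.0, 0.012, 0.007], [0.013, 1.0, 0.005], [-0.007, 0.005, -1.0]]
ft_force: [-3.2, 4.1, 29.6]
grip_width: 0.0259
gripper_force: 46.1
```

```bash
python3 -m crank '[8.5,0,0,0,0, 8.5,0,0,0,0, 8.5,0,0,-1,0, 8.5,0,0,-2,0, 8.5,0,0,-3,0, 8.5,0,0,-3,0, 8.5,0,0,-3,0, 8.5,0,0,-2,0]' 30
python3 - <<'E'
from h import *
np.set_printoptions(precision=4,suppress=True)
I=[]
for n in("scene","top"):
    p=optics.get_image(n)
    for r in spotter.look_for(p,"garlic_center")[:2]:
        u,v=r["at"][0]*560,r["at"][1]*420; print(n,r["score"],u,v,atz(p,u,v,.025)[:2])
    g=np.round(proj(p,(.3316,.3088,.025))).astype(int)
    c=p["color"][g[1]-20:g[1]+20,g[0]-20:g[0]+20]; I.append(cv2.resize(c,(400,400),interpolation=2)[:,:,::-1].copy())
    for z,c in((0,(0,0,255)),(.02,(0,255,0)),(.058,(255,0,0))):
        q=np.array([(proj(p,(.3316+.025*np.cos(t),.3088+.025*np.sin(t),z))-g+20)*10+5 for t in np.linspace(0,6.3,50)]) if z<.05 else np.array([(proj(p,(.3316,.3088,zz))-g+20)*10+5 for zz in(0,.058)])
        cv2.polylines(I[-1],[np.int32(q)],z<.05,c,1)
cv2.imwrite("pics/g6.png",np.hstack(I))
E
```

```text
time_s: 18.93
position: [0.3312, 0.3085, 0.149]
tool_rot: [[-1.0, 0.012, 0.002], [0.012, 1.0, 0.001], [-0.002, 0.001, -1.0]]
ft_force: [-0.4, -0.4, 0.3]
grip_width: 0.0854
gripper_force: 0.0
scene 0.52 222.88000000000002 197.69400000000002 [0.3237 0.3096]
top 0.64 163.01600000000002 211.302 [0.3245 0.3039]
```

View pics/g6.png

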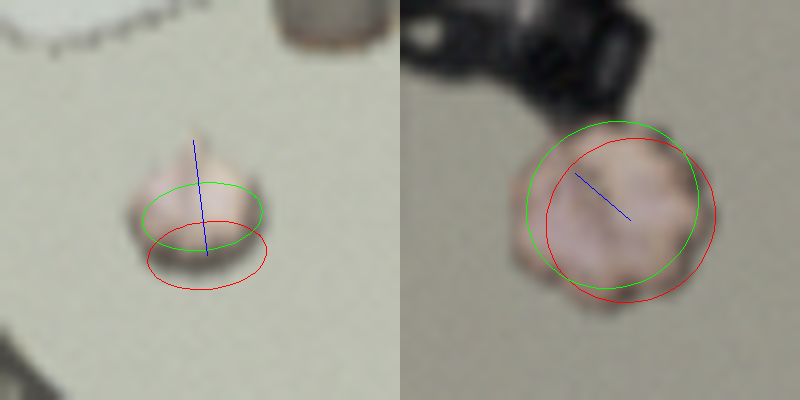

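The bulb hasn't moved (±2 mm). It is widest about 20 mm up, with a smaller base. I'll lower until the tips touch the worktop to find the lowest possible grip.

```bash
python3 -m crank '[8.5,0,0,2,0, 8.5,0,0,3,0, 8.5,0,0,3,0, 8.5,0,0,3,0, 6,0,0,2,0, 6,0,0,1.5,0, 6,0,0,0.5,0, 6,0,0,0,0]' 30
python3 -m crank '[6,0,0,0.1,0, 6,0,0,0.1,0, 6,0,0,0.1,0, 6,0,0,0.1,0, 6,0,0,0,0, 6,0,0,0,0, 6,0,0,0,0, 6,0,0,0,0]' 30
python3 -m crank '[5,0,0,0,0, 5,0,0,0,0, 5,0,0,0,0, 5,0,0,0,0, 5,0,0,0,0, 5,0,0,0,0, 5,0,0,0,0, 5,0,0,0,0]' 30
```

```text
time_s: 19.8
position: [0.3298, 0.3077, -0.0051]
tool_rot: [[-1.0, 0.012, -0.004], [0.012, 1.0, -0.002], [0.004, -0.002, -1.0]]
ft_force: [-0.2, -0.1, 0.4]
grip_width: 0.0603
gripper_force: 0.0
time_s: 20.47
position: [0.331, 0.3084, -0.0073]
tool_rot: [[-1.0, 0.012, 0.0], [0.012, 1.0, 0.0], [-0.0, 0.0, -1.0]]
ft_force: [-0.3, 0.1, -0.5]
grip_width: 0.0602
gripper_force: 0.0
time_s: 21.13
position: [0.3311, 0.3078, -0.0068]
tool_rot: [[-1.0, 0.011, 0.0], [0.011, 1.0, -0.001], [-0.001, -0.001, -1.0]]
ft_force: [-0.5, -4.6, 11.3]
grip_width: 0.0508
gripper_force: 28.0
```

```bash
python3 -m crank '[6,0,0,0,0, 6,0,0,0,0, 6,0,0,0.1,0, 6,0,0,0.1,0, 6,0,0,0,0, 6,0,0,0,0, 6,0,0,0,0, 6,0,0,0,0]' 40
python3 -m crank '[4,0,0,0,0, 4,0,0,0,0, 4,0,0,0,0, 4,0,0,0,0, 4,0,0,0,0, 4,0,0,0,0, 4,0,0,0,0, 4,0,0,0,0]' 40
python3 -m crank '[4,0,0,-0.1,0, 4,0,0,-0.1,0, 4,0,0,-0.1,0, 4,0,0,-0.1,0, 4,0,0,-0.3,0, 4,0,0,-0.3,0, 4,0,0,0,0, 4,0,0,0,0]' 40
```

```text
time_s: 21.8
position: [0.331, 0.3084, -0.0095]
tool_rot: [[-1.0, 0.012, -0.0], [0.012, 1.0, -0.0], [0.0, -0.0, -1.0]]
ft_force: [0.8, 0.5, -0.5]
grip_width: 0.06
gripper_force: 0.0
time_s: 22.47
position: [0.3311, 0.3082, -0.0087]
tool_rot: [[-1.0, 0.012, 0.001], [0.012, 1.0, -0.0], [-0.001, -0.0, -1.0]]
ft_force: [-2.1, -2.6, 12.6]
grip_width: 0.0521
gripper_force: 39.5
time_s: 23.13
position: [0.3311, 0.3085, 0.0007]
tool_rot: [[-1.0, 0.012, 0.0], [0.012, 1.0, 0.0], [-0.0, 0.0, -1.0]]
ft_force: [-0.5, 0.1, -0.0]
grip_width: 0.0518
gripper_force: 41.7
```

The low grip holds: 51.8 mm wide at 42 N after lifting. Next is the carry to the right-hand outer compartment, turned diagonally so the low fingertips fit inside the walls.

```bash
python3 -m crank '[4,0,0,-1,0, 4,0,0,-2,0, 4,0,0,-2.5,0, 4,0,0,-2.5,0, 4,0,0,-2.5,0, 4,0,0,-2.5,0, 4,0,0,-1.5,0, 4,0,0,-0.5,0]' 40
python3 -m crank '[4,-0.4,-1,0,0, 4,-0.8,-2,0,0, 4,-0.8,-2,0,0, 4,-0.8,-2,0,0, 4,-0.8,-2,0,0, 4,-0.8,-2,0,0, 4,-0.8,-2,0,0, 4,-0.8,-2,0,0]' 40
python3 -m crank '[4,-0.8,-2,0,0, 4,-0.8,-2,0,0, 4,-0.8,-2,0,0, 4,-0.8,-2,0,0, 4,-0.8,-2,0,0, 4,-0.6,-1,0,0, 4,-0.4,-0.5,0,0, 4,0,0,0,0]' 40
python3 -m crank '[4,0,0,0,0.12, 4,0,0,0,0.12, 4,0,0,0,0.12, 4,0,0,0,0.12, 4,0,0,0,0.12, 4,0,0,0,0.12, 4,0,0,0,0.12, 4,0,0,0,0]' 40
python3 -m crank '[4,0,0,2,0, 4,0,0,2.5,0, 4,0,0,2.5,0, 4,0,0,2,0, 4,0,0,1,0, 4,0,0,0,0, 4,0,0,0,0, 4,0,0,0,0]' 40
```

```text
time_s: 23.8
position: [0.3317, 0.3089, 0.1527]
tool_rot: [[-1.0, 0.012, 0.004], [0.012, 1.0, 0.002], [-0.004, 0.002, -1.0]]
ft_force: [0.1, -0.3, 0.4]
grip_width: 0.0517
gripper_force: 41.8
time_s: 24.47
position: [0.3887, 0.1559, 0.149]
tool_rot: [[-1.0, 0.012, -0.003], [0.012, 1.0, -0.0], [0.003, -0.0, -1.0]]
ft_force: [0.5, 0.1, 0.2]
grip_width: 0.0513
gripper_force: 41.8
time_s: 25.13
position: [0.4381, 0.0414, 0.1498]
tool_rot: [[-1.0, 0.013, -0.001], [0.013, 1.0, 0.0], [0.001, 0.0, -1.0]]
ft_force: [-0.1, 0.7, -0.7]
grip_width: 0.0517
gripper_force: 41.9
time_s: 25.8
position: [0.4372, 0.0431, 0.1502]
tool_rot: [[-0.656, 0.754, -0.001], [0.754, 0.656, 0.0], [0.001, -0.0, -1.0]]
ft_force: [-1.0, -0.2, -0.1]
grip_width: 0.0516
gripper_force: 41.8
time_s: 26.47
position: [0.4382, 0.0424, 0.0512]
tool_rot: [[-0.66, 0.751, 0.001], [0.751, 0.66, -0.0], [-0.001, 0.001, -1.0]]
ft_force: [1.1, -0.0, -0.4]
grip_width: 0.0512
gripper_force: 41.9
```

```bash
python3 -m crank '[4,0,0,1.5,0, 4,0,0,1.5,0, 4,0,0,1.2,0, 4,0,0,0.7,0, 4,0,0,0.4,0, 4,0,0,0.1,0, 4,0,0,0,0, 4,0,0,0,0]' 40
python3 -m crank '[5.6,0,0,0,0, 5.9,0,0,0,0, 5.9,0,0,0,0, 5.9,0,0,0,0, 5.9,0,0,-0.3,0, 5.9,0,0,-0.7,0, 5.9,0,0,-1,0, 5.9,0,0,-1,0]' 30
python3 -m crank '[8.5,0,0,-2,0, 8.5,0,0,-2,0, 8.5,0,0,-3,0, 8.5,0,0,-3,0, 8.5,0,0,-3,0, 8.5,0,0,-3,0, 8.5,0,0,-1.5,0, 8.5,0,0,-0.5,0]' 30
```

```text
time_s: 27.13
position: [0.4383, 0.0421, -0.0029]
tool_rot: [[-0.659, 0.752, 0.001], [0.752, 0.659, -0.0], [-0.001, 0.001, -1.0]]
ft_force: [0.0, 0.4, 0.7]
grip_width: 0.0517
gripper_force: 41.9
time_s: 27.8
position: [0.4378, 0.0421, 0.0273]
tool_rot: [[-0.659, 0.752, -0.0], [0.752, 0.659, 0.0], [0.0, -0.0, -1.0]]
ft_force: [0.4, 0.5, 0.1]
grip_width: 0.0589
gripper_force: 0.0
time_s: 28.47
position: [0.4386, 0.042, 0.2096]
tool_rot: [[-0.659, 0.752, 0.005], [0.752, 0.659, -0.001], [-0.004, 0.003, -1.0]]
ft_force: [-0.1, -0.1, -0.2]
grip_width: 0.085
gripper_force: 0.0
```

```bash
python3 -m crank '[8.5,0,0,0,0.11, 8.5,0,0,0,0.11, 8.5,0,0,0,0.11, 8.5,0,0,0,0.11, 8.5,0,0,0,0.11, 8.5,0,0,0,0.11, 8.5,0,0,0,0.11, 8.5,0,0,0,0]' 40
python3 -m crank '[8.5,1.5,0,0,0, 8.5,2.5,0,0,0, 8.5,3,0,0,0, 8.5,3,0,0,0, 8.5,3,0,0,0, 8.5,3,0.1,0,0, 8.5,3,0.1,0,0, 8.5,3,0.1,0,0]'
python3 -m crank '[8.5,3,0.1,0,0, 8.5,3,0.1,0,0, 8.5,3,0.1,0,0, 8.5,3,0.1,0,0, 8.5,2.5,0.1,0,0, 8.5,2,0.1,0,0, 8.5,1,0,0,0, 8.5,0,0,0,0]'
python3 -m crank '[8.5,0,0,0,0, 8.5,0,0,2,0, 8.5,0,0,2.5,0, 8.5,0,0,2.5,0, 8.5,0,0,1.5,0, 8.5,0,0,0.5,0, 8.5,0,0,0,0, 8.5,0,0,0,0]'
```

```text
time_s: 29.13
position: [0.4373, 0.0422, 0.2059]
tool_rot: [[0.055, 0.998, -0.002], [0.998, -0.055, 0.0], [0.0, -0.002, -1.0]]
ft_force: [-0.1, 0.1, -0.1]
grip_width: 0.0851
gripper_force: 0.0
time_s: 29.8
position: [0.4515, 0.2631, 0.206]
tool_rot: [[0.047, 0.999, -0.001], [0.999, -0.047, -0.0], [-0.0, -0.001, -1.0]]
ft_force: [0.1, -0.2, 0.3]
grip_width: 0.0851
gripper_force: 0.0
time_s: 30.47
position: [0.4665, 0.4374, 0.2054]
tool_rot: [[0.047, 0.999, -0.001], [0.999, -0.047, -0.001], [-0.001, -0.001, -1.0]]
ft_force: [0.2, -0.5, -0.3]
grip_width: 0.0851
gripper_force: 0.0
time_s: 31.13
position: [0.4675, 0.4357, 0.1177]
tool_rot: [[0.051, 0.999, 0.001], [0.999, -0.051, 0.001], [0.001, 0.001, -1.0]]
ft_force: [0.0, 1.0, -0.2]
grip_width: 0.0852
gripper_force: 0.0
```

```bash
python3 d.py garlic7 225 170 100 100 170 140 150 112
```

```text
(no output)
```

View pics/garlic7.png

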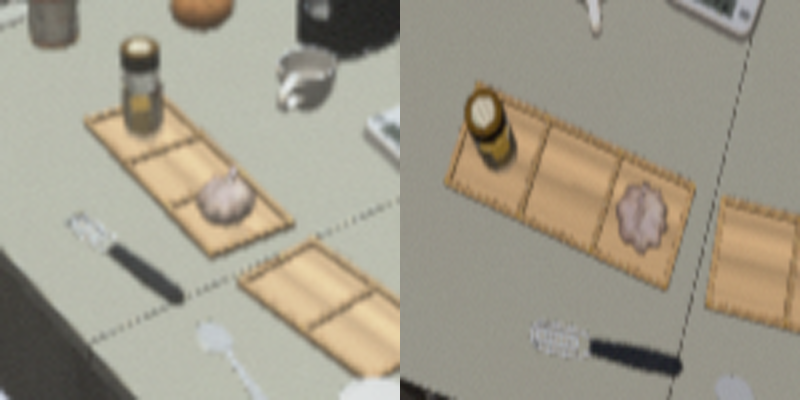

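The garlic stands in the right-hand compartment (scene crop 226,195; top crop 641,215) with its stalk up. The spice jar is upright in the left one. Now the tall tin.

```bash
python3 -m crank '[8.5,0,0,2,0, 8.5,0,0,2.5,0, 8.5,0,0,2.5,0, 8.5,0,0,2,0, 8.5,0,0,0.9,0, 8.5,0,0,0.3,0, 8.5,0,0,0,0, 8.5,0,0,0,0]'
python3 -m crank '[6,0,0,0,0, 5,0,0,0,0, 4.5,0,0,0,0, 4.5,0,0,0,0, 4.5,0,0,0,0, 4.5,0,0,0,0, 4.5,0,0,0,0, 4.5,0,0,0,0]' 40
python3 -m crank '[4.5,0,0,-0.5,0, 4.5,0,0,-1,0, 4.5,0,0,-2.5,0, 4.5,0,0,-3,0, 4.5,0,0,-3,0, 4.5,0,0,-3,0, 4.5,0,0,-2,0, 4.5,0,0,0,0]'
python3 -c "
from h import *
s=env.observe();R=np.array(s['tool_rot']);t=np.array([.4428,.1286,.2]);print(R.T@(t-s['position'])*100)"
```

```text
time_s: 31.9
position: [0.4677, 0.4366, 0.0161]
tool_rot: [[0.051, 0.999, 0.002], [0.999, -0.051, 0.001], [0.001, 0.002, -1.0]]
ft_force: [-0.1, 0.6, 0.6]
grip_width: 0.0853
gripper_force: 0.0
time_s: 32.57
position: [0.4676, 0.4365, 0.0158]
tool_rot: [[0.051, 0.999, 0.002], [0.999, -0.051, 0.001], [0.001, 0.002, -1.0]]
ft_force: [0.7, 0.5, 5.7]
grip_width: 0.0559
gripper_force: 42.0
time_s: 33.23
position: [0.4683, 0.4371, 0.1702]
tool_rot: [[0.051, 0.999, 0.008], [0.999, -0.051, 0.005], [0.005, 0.007, -1.0]]
ft_force: [-0.2, 0.5, -0.2]
grip_width: 0.0561
gripper_force: 43.1
[-30.92790259  -0.95723143  -3.14849888]
```

```bash
python3 -m crank '[4.5,-1,0,0,0, 4.5,-2,-0.1,0,0, 4.5,-2.5,-0.1,0,0, 4.5,-2.5,-0.1,0,0, 4.5,-2.5,-0.1,0,0, 4.5,-2.5,-0.1,0,0, 4.5,-2.5,-0.1,0,0, 4.5,-2.5,-0.1,0,0]' 40
python3 -m crank '[4.5,-2.5,-0.1,0,0, 4.5,-2.5,-0.1,0,0, 4.5,-2.5,-0.1,0,0, 4.5,-2.5,0,0,0, 4.5,-1.7,0,0,0, 4.5,-0.8,0,0,0, 4.5,-0.3,0,0,0, 4.5,0,0,0,0]'
python3 -m crank '[4.5,0,0,1,0, 4.5,0,0,2,0, 4.5,0,0,2.5,0, 4.5,0,0,2,0, 4.5,0,0,1,0, 4.5,0,0,0.5,0, 4.5,0,0,0,0, 4.5,0,0,0,0]'
python3 -c "
from h import *
s=env.observe();R=np.array(s['tool_rot']);t=np.array([.4428,.1286,.021]);print(R.T@(t-s['position'])*100)"
```

```text
time_s: 33.9
position: [0.4492, 0.2547, 0.1628]
tool_rot: [[0.051, 0.999, -0.004], [0.999, -0.051, -0.001], [-0.001, -0.003, -1.0]]
ft_force: [0.4, -0.4, -1.3]
grip_width: 0.056
gripper_force: 43.1
time_s: 34.57
position: [0.4408, 0.1288, 0.1639]
tool_rot: [[0.052, 0.999, -0.001], [0.999, -0.052, 0.0], [0.0, -0.001, -1.0]]
ft_force: [0.3, 0.5, -1.3]
grip_width: 0.056
gripper_force: 43.1
time_s: 35.23
position: [0.4415, 0.1296, 0.0748]
tool_rot: [[0.05, 0.999, 0.0], [0.999, -0.05, 0.0], [0.0, 0.0, -1.0]]
ft_force: [-0.6, 0.4, -1.1]
grip_width: 0.056
gripper_force: 43.1
[-0.09112894  0.13540439  5.38010119]
```

```bash
python3 -m crank '[4.5,-0.1,0.1,1.5,0, 4.5,0,0,1.5,0, 4.5,0,0,1.2,0, 4.5,0,0,0.7,0, 4.5,0,0,0.3,0, 4.5,0,0,0.2,0, 4.5,0,0,0,0, 4.5,0,0,0,0]' 40
python3 -m crank '[6,0,0,0,0, 7,0,0,0,0, 8,0,0,0,0, 8.5,0,0,0,0, 8.5,0,0,0,0, 8.5,0,0,0,0, 8.5,0,0,0,0, 8.5,0,0,0,0]'
python3 -m crank '[8.5,0,0,-1,0, 8.5,0,0,-2,0, 8.5,0,0,-3,0, 8.5,0,0,-3,0, 8.5,0,0,-3,0, 8.5,0,0,-3,0, 8.5,0,0,-2,0, 8.5,0,0,-1,0]'
python3 -m crank '[8.5,0,0,0,0, 8.5,-1,0,0,0, 8.5,-1,0,0,0, 8.5,-1,0,0,0, 8.5,-1,0,0,0, 8.5,-1,0,0,0, 8.5,-1,0,0,0, 8.5,0,0,0,0]'
python3 -c "
from h import *
s=env.observe();R=np.array(s['tool_rot']);print(s['q'])
for t in([.3377,-.3056,.2],[.4071,-.3869,.2]):print(R.T@(np.array(t)-s['position'])*100)"
python3 d.py tin8 225 170 100 100 170 140 150 112
```

```text
time_s: 35.9
position: [0.4426, 0.1281, 0.0211]
tool_rot: [[0.051, 0.999, 0.001], [0.999, -0.051, 0.0], [0.0, 0.001, -1.0]]
ft_force: [0.2, -0.0, -2.0]
grip_width: 0.056
gripper_force: 43.1
time_s: 36.57
position: [0.4422, 0.128, 0.0205]
tool_rot: [[0.051, 0.999, 0.0], [0.999, -0.051, -0.0], [-0.0, 0.0, -1.0]]
ft_force: [0.5, -0.1, -0.1]
grip_width: 0.0849
gripper_force: 0.0
time_s: 37.23
position: [0.443, 0.1281, 0.2034]
tool_rot: [[0.051, 0.999, 0.004], [0.999, -0.051, 0.0], [0.0, 0.004, -1.0]]
ft_force: [0.2, 0.1, -0.5]
grip_width: 0.0848
gripper_force: 0.0
time_s: 37.9
position: [0.4391, 0.0663, 0.2004]
tool_rot: [[0.053, 0.999, -0.0], [0.999, -0.053, -0.0], [-0.0, -0.0, -1.0]]
ft_force: [0.5, -0.6, 0.2]
grip_width: 0.0851
gripper_force: 0.0
[-6.74178618e+00  1.10532958e+01  8.96894621e+01 -2.25124632e-02
  7.92771895e+01 -3.70111279e+00]
[-37.67443437  -8.16021037   0.05196043]
[-45.42539572  -0.79929344   0.05203123]
```

View pics/tin8.png

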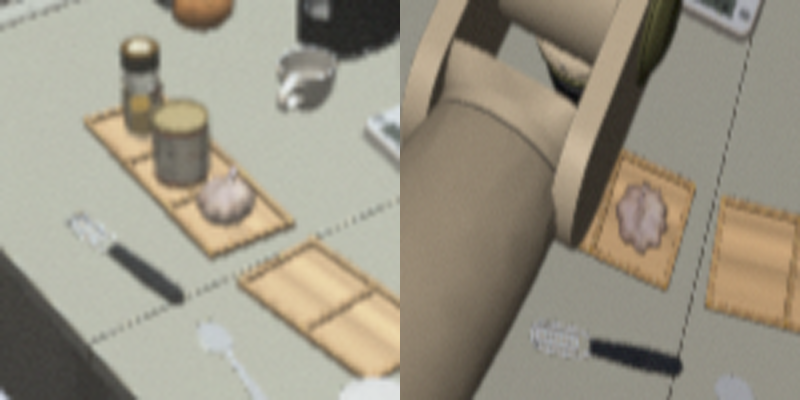

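The tall tin stands in the middle compartment (scene crop 181,145), between the spice jar and the garlic. Next is the white-lidded jam jar at about (0.338, -0.306). The purple jar at about (0.31, -0.46) is the look-alike and stays.

```bash
python3 -m crank '[8.5,-1.5,-0.3,0,0, 8.5,-2.5,-0.6,0,0, 8.5,-2.8,-0.6,0,0, 8.5,-2.8,-0.6,0,0, 8.5,-2.8,-0.6,0,0, 8.5,-2.8,-0.6,0,0, 8.5,-2.8,-0.6,0,0, 8.5,-2.8,-0.6,0,0]'
python3 -m crank '[8.5,-2.8,-0.6,0,0, 8.5,-2.8,-0.6,0,0, 8.5,-2.8,-0.6,0,0, 8.5,-2.8,-0.6,0,0, 8.5,-2.8,-0.6,0,0, 8.5,-2,-0.5,0,0, 8.5,-0.9,-0.2,0,0, 8.5,0,0,0,0]'
python3 -m crank '[8.5,0,0,0,-0.07, 8.5,0,0,1,-0.07, 8.5,0,0,2,0, 8.5,0,0,2,0, 8.5,0,0,1,0, 8.5,0,0,0,0, 8.5,0,0,0,0, 8.5,0,0,0,0]'
python3 -c "
from h import *
s=env.observe();R=np.array(s['tool_rot'])
for t in([.3377,-.3056,.032],):print(R.T@(np.array(t)-s['position'])*100)"
```

```text
time_s: 38.67
position: [0.3832, -0.1382, 0.2006]
tool_rot: [[0.05, 0.999, 0.0], [0.999, -0.05, -0.0], [-0.0, 0.0, -1.0]]
ft_force: [0.4, -0.0, 0.6]
grip_width: 0.0846
gripper_force: 0.0
time_s: 39.33
position: [0.3379, -0.3052, 0.2003]
tool_rot: [[0.053, 0.999, -0.0], [0.999, -0.053, 0.0], [0.0, -0.0, -1.0]]
ft_force: [0.6, 0.4, 0.1]
grip_width: 0.085
gripper_force: 0.0
time_s: 40.0
position: [0.3387, -0.3039, 0.1414]
tool_rot: [[-0.09, 0.996, 0.001], [0.996, 0.09, -0.001], [-0.001, 0.001, -1.0]]
ft_force: [0.0, -0.2, -0.2]
grip_width: 0.0848
gripper_force: 0.0
[-0.14379953 -0.12038342 10.94250517]
```

```bash
python3 -m crank '[8.5,-0.1,-0.1,2,0, 8.5,0,0,2.5,0, 8.5,0,0,2.5,0, 8.5,0,0,2,0, 8.5,0,0,1.3,0, 8.5,0,0,0.6,0, 8.5,0,0,0,0, 8.5,0,0,0,0]'
python3 -m crank '[7,0,0,0,0, 6,0,0,0,0, 5,0,0,0,0, 5,0,0,0,0, 5,0,0,0,0, 5,0,0,0,0, 5,0,0,0,0, 5,0,0,0,0]' 45
python3 -m crank '[5,0,0,-0.5,0, 5,0,0,-1,0, 5,0,0,-2,0, 5,0,0,-2,0, 5,0,0,-2,0, 5,0,0,-1.5,0, 5,0,0,-1,0, 5,0,0,0,0]'
python3 -c "
from h import *
s=env.observe();R=np.array(s['tool_rot'])
for t in([.439,-.084,.1],[.447,-.17,.1]):print(R.T@(np.array(t)-s['position'])*100)"
```

```text
time_s: 40.67
position: [0.3376, -0.3057, 0.0324]
tool_rot: [[-0.089, 0.996, 0.001], [0.996, 0.089, -0.001], [-0.001, 0.001, -1.0]]
ft_force: [0.2, 0.4, 1.1]
grip_width: 0.0852
gripper_force: 0.0
time_s: 41.33
position: [0.338, -0.3059, 0.0333]
tool_rot: [[-0.089, 0.996, 0.002], [0.996, 0.089, -0.003], [-0.003, 0.002, -1.0]]
ft_force: [0.3, 3.2, 14.3]
grip_width: 0.0599
gripper_force: 46.5
time_s: 42.0
position: [0.3376, -0.306, 0.1336]
tool_rot: [[-0.089, 0.996, 0.002], [0.996, 0.089, -0.003], [-0.004, 0.002, -1.0]]
ft_force: [0.8, 0.4, -3.7]
grip_width: 0.0596
gripper_force: 49.1
[21.21833953 12.06976104  3.30588498]
[12.58132203 12.10130546  3.33643886]
```

```bash
python3 -m crank '[5,1,0.6,0,0, 5,2,1.1,0,0, 5,2.2,1.3,0,0, 5,2.2,1.3,0,0, 5,2.2,1.3,0,0, 5,2.2,1.3,0,0, 5,2.2,1.3,0,0, 5,2.2,1.3,0,0]'
python3 -m crank '[5,2.2,1.3,0,0, 5,1.6,0.8,0,0, 5,1,0.4,0,0, 5,0.4,0.1,0,0, 5,0,0,0,0, 5,0,0,1,0, 5,0,0,2,0, 5,0,0,2,0]'
python3 -m crank '[5,0,0,1,0, 5,0,0,0,0, 5,0,0,0,0, 5,0,0,0,0, 5,0,0,0,0, 5,0,0,0,0, 5,0,0,0,0, 5,0,0,0,0]'
python3 -c "
from h import *
s=env.observe();R=np.array(s['tool_rot'])
for t in([.439,-.084,.0375],):print(R.T@(np.array(t)-s['position'])*100)"
```

```text
time_s: 42.67
position: [0.4172, -0.1334, 0.1306]
tool_rot: [[-0.089, 0.996, -0.002], [0.996, 0.089, 0.001], [0.001, -0.002, -1.0]]
ft_force: [1.6, -0.0, -3.1]
grip_width: 0.0599
gripper_force: 49.0
time_s: 43.33
position: [0.4386, -0.0825, 0.0812]
tool_rot: [[-0.088, 0.996, 0.001], [0.996, 0.088, -0.001], [-0.001, 0.001, -1.0]]
ft_force: [-0.2, -0.9, -3.7]
grip_width: 0.0598
gripper_force: 49.1
time_s: 44.0
position: [0.4388, -0.0815, 0.0718]
tool_rot: [[-0.089, 0.996, 0.001], [0.996, 0.089, -0.0], [-0.0, 0.001, -1.0]]
ft_force: [0.1, -0.4, -3.5]
grip_width: 0.0599
gripper_force: 49.1
[-2.51045426e-01 -2.65690816e-05  3.43497758e+00]
```

```bash
python3 -m crank '[5,-0.2,0,1,0, 5,0,0,1,0, 5,0,0,0.7,0, 5,0,0,0.4,0, 5,0,0,0.3,0, 5,0,0,0,0, 5,0,0,0,0, 5,0,0,0,0]'
python3 -m crank '[6.5,0,0,0,0, 7.5,0,0,0,0, 8.5,0,0,0,0, 8.5,0,0,0,0, 8.5,0,0,0,0, 8.5,0,0,0,0, 8.5,0,0,0,0, 8.5,0,0,0,0]'
python3 -m crank '[8.5,0,0,-1,0, 8.5,0,0,-2,0, 8.5,0,0,-3,0, 8.5,0,0,-3,0, 8.5,0,0,-3,0, 8.5,0,0,-2.5,0, 8.5,0,0,-1.5,0, 8.5,0,0,0,0]'
python3 -c "
from h import *
s=env.observe();R=np.array(s['tool_rot'])
for t in([.4071,-.3869,.2],):print(R.T@(np.array(t)-s['position'])*100)"
```

```text
time_s: 44.67
position: [0.439, -0.0835, 0.0377]
tool_rot: [[-0.089, 0.996, 0.0], [0.996, 0.089, -0.0], [-0.0, 0.0, -1.0]]
ft_force: [-0.7, 0.7, -2.1]
grip_width: 0.0597
gripper_force: 49.2
time_s: 45.33
position: [0.4389, -0.0834, 0.0375]
tool_rot: [[-0.089, 0.996, 0.0], [0.996, 0.089, -0.0], [-0.0, 0.0, -1.0]]
ft_force: [0.0, 0.2, -0.5]
grip_width: 0.0851
gripper_force: 0.0
time_s: 46.0
position: [0.44, -0.0839, 0.2005]
tool_rot: [[-0.089, 0.996, 0.006], [0.996, 0.089, -0.003], [-0.003, 0.005, -1.0]]
ft_force: [0.5, -0.8, 0.1]
grip_width: 0.085
gripper_force: 0.0
[-29.88168822  -5.97496255   0.11505429]
```

```bash
python3 -m crank '[8.5,-1.5,-0.3,0,0, 8.5,-2.5,-0.5,0,0, 8.5,-2.8,-0.5,0,0, 8.5,-2.8,-0.5,0,0, 8.5,-2.8,-0.5,0,0, 8.5,-2.8,-0.6,0,0, 8.5,-2.8,-0.6,0,0, 8.5,-2.8,-0.6,0,0]'
python3 -m crank '[7,-2.8,-0.6,0,0, 7,-2.5,-0.5,0,0, 7,-2,-0.4,0,0, 7,-1.3,-0.3,0,0, 7,-0.5,-0.1,0,0, 7,0,0,0,-0.12, 7,0,0,0,-0.12, 7,0,0,0,-0.12]'
python3 -m crank '[7,0,0,0,-0.12, 7,0,0,0,-0.12, 7,0,0,1,-0.1, 7,0,0,2,0, 7,0,0,2,0, 7,0,0,1,0, 7,0,0,0,0, 7,0,0,0,0]'
python3 -c "
from h import *
s=env.observe();R=np.array(s['tool_rot'])
for t in([.4071,-.3869,.022],):print(R.T@(np.array(t)-s['position'])*100)"
python3 d.py salt9 300 230 110 110 300 190 150 150
```

```text
time_s: 46.67
position: [0.4158, -0.2953, 0.1963]
tool_rot: [[-0.089, 0.996, -0.001], [0.996, 0.089, 0.001], [0.002, -0.001, -1.0]]
ft_force: [0.5, -0.3, 0.1]
grip_width: 0.0849
gripper_force: 0.0
time_s: 47.33
position: [0.4057, -0.3856, 0.197]
tool_rot: [[-0.44, 0.898, -0.0], [0.898, 0.44, 0.001], [0.001, 0.0, -1.0]]
ft_force: [-0.7, 0.3, -0.4]
grip_width: 0.0698
gripper_force: 0.0
time_s: 48.0
position: [0.4058, -0.3862, 0.1377]
tool_rot: [[-0.71, 0.704, -0.0], [0.704, 0.71, 0.0], [0.0, 0.0, -1.0]]
ft_force: [-0.5, -0.3, 0.6]
grip_width: 0.0697
gripper_force: 0.0
[-0.14645397  0.03520119 11.57005889]
```

View pics/salt9.png

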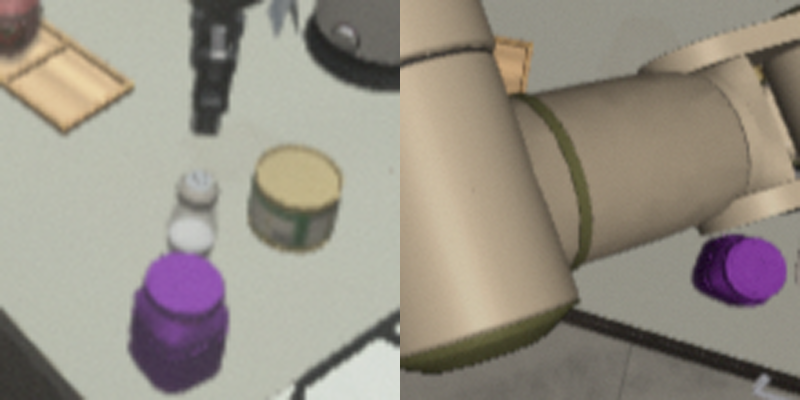

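The salt shaker (scene crop 198,185) lies on the extended tool axis. The wide tin (296,200) and purple jar (180,320) are clear of the diagonal fingers, so I'll descend.

```bash
python3 -m crank '[7,-0.1,0,2,0, 7,0,0,2.5,0, 7,0,0,2.5,0, 7,0,0,2,0, 7,0,0,1.5,0, 7,0,0,1,0, 7,0,0,0,0, 7,0,0,0,0]' 40
python3 -m crank '[6,0,0,0,0, 5,0,0,0,0, 4,0,0,0,0, 3,0,0,0,0, 3,0,0,0,0, 3,0,0,0,0, 3,0,0,0,0, 3,0,0,0,0]' 40
python3 -m crank '[3,0,0,-0.5,0, 3,0,0,-1,0, 3,0,0,-2.5,0, 3,0,0,-3,0, 3,0,0,-3,0, 3,0,0,-2,0, 3,0,0,-1,0, 3,0,0,0,0]'
python3 -c "
from h import *
s=env.observe();R=np.array(s['tool_rot'])
for t in([.447,-.17,.1],):print(R.T@(np.array(t)-s['position'])*100)"
```

```text
time_s: 48.77
position: [0.4067, -0.3877, 0.0233]
tool_rot: [[-0.71, 0.705, 0.001], [0.705, 0.71, -0.001], [-0.001, -0.0, -1.0]]
ft_force: [0.6, -1.5, 1.3]
grip_width: 0.0697
gripper_force: 0.0
time_s: 49.43
position: [0.4068, -0.3878, 0.0234]
tool_rot: [[-0.71, 0.705, 0.001], [0.705, 0.71, -0.002], [-0.002, -0.0, -1.0]]
ft_force: [1.1, 1.1, 6.6]
grip_width: 0.0322
gripper_force: 39.8
time_s: 50.1
position: [0.4068, -0.3879, 0.1549]
tool_rot: [[-0.71, 0.705, 0.002], [0.705, 0.71, -0.004], [-0.004, -0.001, -1.0]]
ft_force: [0.2, 0.0, -1.0]
grip_width: 0.0321
gripper_force: 39.8
[12.5217865  18.30081173  5.42242948]
```

```bash
python3 -m crank '[3,0.7,1,0,0, 3,1.2,1.7,0,0, 3,1.5,2.2,0,0, 3,1.5,2.2,0,0, 3,1.5,2.2,0,0, 3,1.5,2.2,0,0, 3,1.5,2.2,0,0, 3,1.3,1.8,0,0]'
python3 -m crank '[3,1,1.5,0,0, 3,0.6,0.9,0,0, 3,0.2,0.3,0,0, 3,0,0,0,0, 3,0,0,1,0, 3,0,0,2.5,0, 3,0,0,2.5,0, 3,0,0,1.5,0]'
python3 -m crank '[3,0,0,0.5,0, 3,0,0,0,0, 3,0,0,0,0, 3,0,0,0,0, 3,0,0,0,0, 3,0,0,0,0, 3,0,0,0,0, 3,0,0,0,0]'
python3 -c "
from h import *
s=env.observe();R=np.array(s['tool_rot'])
for t in([.447,-.17,.028],):print(R.T@(np.array(t)-s['position'])*100)"
```

```text
time_s: 50.77
position: [0.4388, -0.1988, 0.1507]
tool_rot: [[-0.71, 0.704, -0.003], [0.704, 0.71, 0.003], [0.004, -0.0, -1.0]]
ft_force: [-0.3, 0.0, -0.9]
grip_width: 0.032
gripper_force: 39.8
time_s: 51.43
position: [0.4448, -0.1705, 0.0752]
tool_rot: [[-0.709, 0.705, -0.002], [0.705, 0.709, 0.001], [0.003, -0.001, -1.0]]
ft_force: [-0.1, 0.1, -1.8]
grip_width: 0.0323
gripper_force: 39.8
time_s: 52.1
position: [0.446, -0.1701, 0.0728]
tool_rot: [[-0.71, 0.705, 0.001], [0.705, 0.71, -0.0], [-0.001, 0.0, -1.0]]
ft_force: [0.4, 0.6, -1.1]
grip_width: 0.0322
gripper_force: 39.8
[-0.06422019  0.07664866  4.4819809 ]
```

```bash
python3 -m crank '[3,0,0.1,1,0, 3,0,0,1.5,0, 3,0,0,1,0, 3,0,0,0.6,0, 3,0,0,0.3,0, 3,0,0,0,0, 3,0,0,0,0, 3,0,0,0,0]'
python3 -m crank '[3,0,0,0.1,0, 4,0,0,0,0, 5,0,0,0,0, 6,0,0,0,0, 6.5,0,0,0,0, 6.5,0,0,0,0, 6.5,0,0,0,0, 6.5,0,0,0,0]'
python3 -m crank '[6.5,0,0,-1,0, 6.5,0,0,-2,0, 6.5,0,0,-3,0, 6.5,0,0,-3,0, 6.5,0,0,-3,0, 6.5,0,0,-3,0, 6.5,0,0,-2,0, 6.5,0,0,0,0]'
python3 -m crank '[6.5,-1,-1,0,0, 6.5,-2,-2,0,0, 6.5,-2.5,-2.5,0,0, 6.5,-2.5,-2.5,0,0, 6.5,-2.5,-2.5,0,0, 6.5,-1.5,-1.5,0,0, 6.5,0,0,0,0, 6.5,0,0,0,0]'
python3 - <<'E'
from h import *
np.set_printoptions(precision=4,suppress=True)
I=[]
for n in("scene","top"):
    p=optics.get_image(n)
    for k,z in H.items():
        for r in spotter.look_for(p,k)[:2]:
            u,v=r["at"][0]*560,r["at"][1]*420; zz=z+.004*(k[0]!="w" and k[:4]!="tray"); print(n,k,round(r["score"],2),atz(p,u,v,zz)[:2])
    c=p["color"][175:325,230:390] if n=="scene" else p["color"][140:290,170:450]
    I.append(cv2.resize(c,(400,375 if n=="scene" else 214),interpolation=2))
I[1]=cv2.copyMakeBorder(I[1],0,161,0,0,0)
cv2.imwrite("pics/fin.png",np.hstack(I)[:,:,::-1])
E
```

```text
time_s: 52.77
position: [0.4469, -0.1696, 0.0291]
tool_rot: [[-0.71, 0.705, 0.001], [0.705, 0.71, -0.001], [-0.001, 0.0, -1.0]]
ft_force: [0.4, -0.9, -0.7]
grip_width: 0.0321
gripper_force: 39.8
time_s: 53.43
position: [0.4466, -0.1693, 0.0275]
tool_rot: [[-0.71, 0.705, 0.0], [0.705, 0.71, -0.0], [-0.0, -0.0, -1.0]]
ft_force: [-0.1, 0.1, 0.0]
grip_width: 0.065
gripper_force: 0.0
time_s: 54.1
position: [0.448, -0.1702, 0.2016]
tool_rot: [[-0.71, 0.704, 0.006], [0.704, 0.71, -0.004], [-0.008, 0.001, -1.0]]
ft_force: [0.1, 1.2, 0.7]
grip_width: 0.065
gripper_force: 0.0
time_s: 54.77
position: [0.4464, -0.34, 0.1957]
tool_rot: [[-0.708, 0.706, -0.002], [0.706, 0.708, 0.002], [0.003, 0.0, -1.0]]
ft_force: [0.7, 0.4, 0.1]
grip_width: 0.065
gripper_force: 0.0
scene spice_jar_center 0.8 [0.4429 0.2131]
scene jam_jar_center 0.89 [ 0.3158 -0.4665]
scene jam_jar_center 0.62 [ 0.4305 -0.0877]
scene salt_shaker_center 0.8 [ 0.4341 -0.1841]
scene wide_tin_center 0.72 [ 0.4977 -0.4109]
scene tray_three 0.56 [0.424  0.0974]
scene tray_two 0.69 [ 0.4383 -0.1592]
top spice_jar_center 0.69 [0.4432 0.2298]
top jam_jar_center 0.64 [ 0.3162 -0.467 ]
top jam_jar_center 0.58 [ 0.4606 -0.0804]
top tray_three 0.82 [0.4257 0.2422]
top tray_two 0.56 [ 0.487  -0.1189]
```

View pics/fin.png

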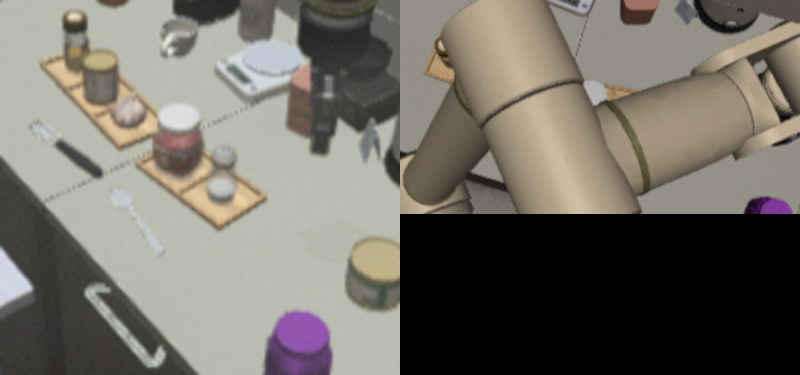

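The final picture shows all five things upright in their compartments: spice jar (75,40), tall tin (100,78), garlic (130,110), jam jar (178,140) and salt shaker (222,172). The wide tin (375,272) and purple jar are untouched and the arm is clear, so I'll hand in.

```bash
python3 -c "
from rig import env
print(env.close_job())"
```

```text
the job is handed in; nothing more can be done
None
```

Both kits are in their trays, upright and released, with the wide tin left where it stood, and the job was handed in at about 55 s; the hand-in call returned no verdict, so this rests on the final pictures.

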